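Clamp stand-off spacers in a cam jig

ROBOT

A 6-joint arm with a two-finger parallel gripper is mounted at the origin on a cart in front of the work surface, level with it; the furniture and walls round the work are solid. World frame = base frame: x ahead of the robot, y to its left, z up, the work surface at z = 0. Lengths are in m, angles in degrees, forces in N, time in s.
With the tool pointing down it reaches from about 0.25 to 0.725 m from the base axis. Payload 9.7 kg.
Tool frame: the origin (TCP) lies at the very end of the fingers, on their centre line; the grasp point (between the pads) lies 19 mm behind it (bot.hold_point_z is the distance from the TCP to the grasp point, in m); z points along the fingers, y is the line along which they close (so a half turn about z gives the same grasp; the last joint's range is limited). The gripper opens to 85 mm and grips with 20 to 120 N. Pads are 22 mm wide; open, the fingers measure 114 mm over their backs; the gripper's body (76 mm by 85 mm) begins 54 mm behind the grasp point. The pads swing forward as they close: fully open they stand 13 mm farther back than shut.
Start: joints at [63.312, 4.979, 10.078, 95.1, 0, 90], TCP at [0.247, 0.491, 0.231] pointing down, gripper open.
Joint ranges: [-179.16, 179.16], [-48.56, 103.87], [-65.8, 70.77], [-126.05, 130.52], [-82.76, 87.17], [-180, 180]. Speed limits (degrees/s): [127.2, 127.2, 147.25, 180, 180, 180].

INTERFACE

Orientations are given as [roll, pitch, yaw] about the fixed x, y, z axes, in that order (R = Rz(yaw) Ry(pitch) Rx(roll)).
In Python, from workcell import bot gives the robot as it stands.
- The arm moves only by the tool play_rows, never from a script. Its argument "targets" is a list of rows, each an object with "grip": the closure in counts, from 0 (fully open) to 255 (shut); "linear": the shift along the world's x, y, z in cm, a list of three; "delta_rot": the turn, a rotation vector about the world's x, y, z in rad, a list of three. A call has 1 to 10 rows; each row is the pose to reach, as a shift and turn from the pose commanded when the call began; what a row does not reach only later rows make up. A row lasts 1/10 s, in which the tool goes at most 50 mm and 8.59 degrees, less where a joint would pass 70% of its speed; a pose out of reach is approached as far as the arm can. A call with a gripper value outside its range is refused whole. The fingers move at their own pace and stop on an object; "force" is the grip in N (left out, the last holds). Time passes only in rows, so rows that repeat a pose let the fingers close. It gives the time, the measured TCP pose, the force, the opening and the grip force at its end, in the units of the state.
- bot.get_obs(): the state, without advancing time (a new reading comes with each control period).
- bot.camera(name): name is "scene" or "top" or "wrist"; returns a dict with "color" (420x560x3 uint8, red, green, blue), "range_z" (420x560 float32, m along the optical axis (not along the pixel's ray), 0 where there is no reading), "fov_y" (degrees; the focal length in pixels is half the picture's height over the tangent of half this angle, whatever the lens; pixels are square), "cx", "cy" (the principal point, pixels), "world_to_cam" (4x4, takes a point from world to camera coordinates). Camera axes: x right, y up, looking along -z (the intrinsics and any distortion apply to the point x, -y, -z); pixel columns grow to the right and rows downward; lengths in m; the calibration is good to about 2 mm. The wrist camera is an equidistant fisheye: a pixel r from the principal point sees the ray r / f radians off the axis. A picture is of the moment at which its call begins.
- bot.job_done(): hands the job in; it is judged then, once.
Trained networks look in a picture, given as the dict that the camera call returned (one of the last four; its "shot" number tells which), for a name from the list of things; names that differ only in an ending like _2 or _b are one class to them, and where a whole thing is asked for, a point or a joint stands for the part that bears it (a point fixed in the world has none). Each returns a list of dicts, best first, with "conf" (0 to 1); they miss things now and then, are a little off and sometimes report something else, mostly with a low value. They report only what shows in the picture. A call takes as long as a camera call.
- bot.search_frame(picture, target): "box" ([left, top, right, bottom] in pixels, round what is visible of it).
- bot.trace(picture, target): "pixels" (420x560 bool, what is visible of it) and "box" ([left, top, right, bottom] in pixels, round what is visible of it).
- bot.pinpoint(picture, target): "pixel" ([column, row] in pixels: a listed point, or the origin of a listed thing).
The state is a dict: "time": time; "q": joint angles; "qd": joint speeds; "joint_efforts": joint torques, N m; "ee_pos": TCP position; "tcp_rot": TCP orientation; "wrist_force": force on the tool from outside, world axes, zero at the start; "torque": the same for the moment, N m; "opening": finger opening in m; "grasp_force": force on a finger pad.
Only numpy, scipy, OpenCV 4.12 (cv2) and the standard library are available. Lean on these libraries where they do the work, as an engineer would, in place of code of your own. Each camera call takes 0.05 s, during which the arm holds its last target. There are 200 camera calls.

TASK

Crank the cam jig fully open, lay every standing aluminium spacer on its side in a cradle of its own, then crank the cam round until its follower roller rests in the cam's high dwell, between the two scribed lines, so that the sprung pads hold the spacers against the end stop. Leave the carton, the glue bottle and the screwdriver where they are.

Things in the scene. Friction and masses are not known exactly. Their poses are not given: they have to be found in the camera images.
- jig: Fixed cam clamping jig: T-shaped aluminium plate 10 mm thick. Origin on the table under the middle of its wide part (236 mm along its x; y -104 to +82 mm); its tongue, 116 mm wide, runs to y -216 mm and carries cam and crank. z up; y points away from the crank, along the three cradles, which lie side by side, 85 mm apart along x.
- end_stop (a point): Middle of the top edge of the steel end stop's face, 48 mm above the table: a wall 220 mm long in x, 14 mm thick, across the +y ends of all cradles, its face at jig y +58 mm. Axes as the jig.
- cradle_1 (a point): Middle of a spacer when clamped in the cradle at jig x -85, y +3 mm, 50 mm above the table. Axes as the jig; the cradle runs along y: two black 90-degree V saddles 16 mm thick, centred at jig y -37 and +43 mm, 44 mm high, with 64 mm between them free for fingers down to the plate. With the clamp open a spacer's middle may lie from jig y -10 to +3 mm; aim for -4.
- cradle_2 (a point): The same for the middle cradle, at jig x 0.
- cradle_3 (a point): The same for the cradle at jig x +85 mm, the one nearest the fixed rack of bins, which rises along the far left edge of the table (from about x 0.60, y 0.68 to x 0.95, y 0.05): a hand that leans should not lean its wrist into it.
- crank_axis (a point): On the vertical axis of cam and crank, 97 mm above the table (half-way up the crank's knob), at jig y -158 mm. Axes as the jig.
- knob_mid (a point): Middle of the crank's black upright knob, 24 mm across, standing from 70 to 120 mm above the table, 60 mm from the crank axis. The knob spins freely on its pin, so it can be pinched from above and led round in a circle without turning the hand. Site axes turn with the crank.
- crank (a joint): Crank and cam angle, rad, growing anticlockwise from above. 0: end stop, fully open (arm then 132 degrees anticlockwise of the jig's x). The dwell is 2.0 to 2.8, middle 2.4: two black lines on the cam's top then stand either side of the roller. Beyond it the clamp slackens; 4.4 is the far end stop. Stays where left (friction 0.12 N m). Starts at 1.0 to 3.4.
- clamp_bar (a joint): Travel of the aluminium clamp bar (48 mm high, across the -y ends of the cradles) towards the end stop, m: 0 open (its three sprung rubber pads then face the stop from 123 mm away; a spacer is 110 mm long), 0.016 in the dwell (pads pressed back about 2 mm by a spacer). It rises from crank 0.4 to 2.0 and falls from 2.8 to 4.4.
- spacer_1_mid (a point): Centre of a solid aluminium stand-off spacer, a cylinder 40 mm across and 110 mm long, both ends alike (groove, dark tapped hole), 0.25 kg, standing on the table at the start. The point's z is its long axis. Two or three spacers are present; any may go in any cradle, either way round.
- spacer_2_mid (a point): Centre of another spacer, the same.
- spacer_3_mid (a point): Centre of another spacer, the same.
- small_carton: Bystander: small brown carton with a white flap, 42 x 48 x 57 mm. Origin under its middle. Leave alone.
- glue_bottle: Bystander: cream glue bottle with blue cap, 35 x 57 x 82 mm. Origin under its middle. Leave alone.
- driver: Bystander: orange and black screwdriver lying down, 29 x 185 x 30 mm along its y. Origin under its middle. Leave alone.

How it is judged:
By the outcome, as a careful person would: the job done as asked, in the order asked, and still so for the second after the job is handed in, with the robot touching nothing.
Of spacer_1, spacer_2, spacer_3 only 2 to 3 are there at a start; the rules pass over those that are not, and their reading is None.
At some moment in a run one of spacer_1, spacer_2, spacer_3 may be knocked a few centimetres aside while the robot is not near it.
Once in a run the grip may slacken for a moment while it holds something.
It also fails if it takes over 210 s, if anything falls off the work surface, if the arm or the gripper's body presses on something with over 40 N, if the wrist force passes 120 N, or if a joint passes its speed limit or range.

## Working session

There is one attempt and no reset: what is moved stays moved. The work goes in short steps, Python scripts to look and compute and a tool call to move; the robot and the scene stay as the last step left them, time stands still between calls to the robot, and variables do not carry over. Pictures are saved under pics/ and viewed, at most 14 in all, crops included, and the job is handed in when it is done.

Besides the shell and the picture viewer there is one more tool, called after "Emit:" as a command line: name --argument value ..., lists and objects as JSON in quotes. play_rows: Moves the arm, as the interface text tells. Its arguments: {"type":"object","properties":{"targets":{"type":"array","items":{"type":"object","properties":{"grip":{"type":"number"},"linear":{"type":"array","items":{"type":"number"}},"delta_rot":{"type":"array","items":{"type":"number"}}}}},"force":{"type":"number"}},"required":["targets"]}

```bash
mkdir -p pics
cat > h.py <<'E'
import numpy as np, cv2
from workcell import bot
from scipy.spatial.transform import Rotation as R
def save(p,n): cv2.imwrite(f'pics/{n}.png',cv2.cvtColor(p['color'],cv2.COLOR_RGB2BGR))
def f(p): return p['color'].shape[0]/2/np.tan(np.radians(p['fov_y'])/2)
def ray(p,px):
    T=np.linalg.inv(p['world_to_cam']); d=np.array([(px[0]-p['cx'])/f(p),-(px[1]-p['cy'])/f(p),-1.])
    return T[:3,3],T[:3,:3]@d
def atz(p,px,z):
    o,d=ray(p,px); return o+d*(z-o[2])/d[2]
def depth(p,px):
    o,d=ray(p,px); return o+d*p['range_z'][int(round(px[1])),int(round(px[0]))]
def cloud(p):
    v,u=np.indices(p['range_z'].shape); z=p['range_z']
    c=np.stack([(u-p['cx'])/f(p)*z,-(v-p['cy'])/f(p)*z,-z],-1); T=np.linalg.inv(p['world_to_cam'])
    return c@T[:3,:3].T+T[:3,3]
def proj(p,w):
    c=p['world_to_cam'][:3,:3]@np.asarray(w)+p['world_to_cam'][:3,3]
    return np.array([p['cx']+f(p)*c[0]/-c[2],p['cy']-f(p)*c[1]/-c[2]])
E
python3 - <<'E'
from h import *
np.set_printoptions(precision=4,suppress=True)
print(bot.get_obs())
for n in('scene','top'):
    p=bot.camera(n); save(p,n+'0'); print(n,p['fov_y'],np.linalg.inv(p['world_to_cam'])[:3])
    for t in('jig','end_stop','cradle_1','cradle_2','cradle_3','crank_axis','knob_mid','spacer_1_mid','small_carton','glue_bottle','driver'):
        for r in bot.pinpoint(p,t)[:4]:
            z={'end_stop':.048,'cradle_1':.05,'cradle_2':.05,'cradle_3':.05,'crank_axis':.097,'knob_mid':.097,'spacer_1_mid':.055}.get(t,0)
            print(t,round(r['conf'],2),r['pixel'],atz(p,r['pixel'],z))
E
```

```text
{'time': 0.0, 'q': array([63.3127,  5.0096, 10.0321, 95.0992,  0.0017, 90.0006]), 'qd': array([ 0.0773, -0.0137,  0.0808, -0.0143, -0.0054,  0.0776]), 'joint_efforts': array([ -0.0004, -52.0387,  46.4805,   0.0161,  -0.    ,  -0.    ]), 'ee_pos': array([0.2469, 0.4912, 0.2306]), 'tcp_rot': array([-179.9233,   -0.0017,  153.3122]), 'wrist_force': array([-0.5608, -0.6083, -0.0063]), 'torque': array([-0.0408, -0.0119, -0.0682]), 'grasp_force': 0.0, 'opening': 0.08552908296153643}
scene 45.48691248711785 [[ 0.6383  0.5933 -0.4905  0.0612]
 [-0.7697  0.5002 -0.3967 -0.2702]
 [ 0.01    0.6307  0.7759  0.9568]]
jig 0.63 [296.3, 271.3] [0.5385 0.0526 0.    ]
jig 0.63 [270.6, 281.3] [0.4829 0.0799 0.    ]
jig 0.34 [199.0, 229.7] [ 0.4804  0.2967 -0.    ]
end_stop 0.92 [278.3, 242.2] [0.547 0.112 0.048]
cradle_1 0.97 [293.9, 255.1] [0.5417 0.0644 0.05  ]
cradle_1 0.84 [268.3, 281.9] [0.4567 0.0644 0.05  ]
cradle_1 0.82 [320.7, 229.4] [0.6332 0.0607 0.05  ]
cradle_2 0.97 [293.9, 255.1] [0.5417 0.0644 0.05  ]
cradle_2 0.84 [268.3, 281.9] [0.4567 0.0644 0.05  ]
cradle_2 0.82 [320.7, 229.4] [0.633
[... 890 characters left out ...]
adle_2 0.64 [338.1, 228.8] [0.6324 0.0652 0.05  ]
cradle_2 0.59 [336.3, 272.4] [0.5408 0.0679 0.05  ]
cradle_2 0.58 [334.0, 312.2] [0.4589 0.0718 0.05  ]
cradle_3 0.64 [338.1, 228.8] [0.6324 0.0652 0.05  ]
cradle_3 0.59 [336.3, 272.4] [0.5408 0.0679 0.05  ]
cradle_3 0.58 [334.0, 312.2] [0.4589 0.0718 0.05  ]
crank_axis 0.78 [420.2, 274.2] [ 0.5387 -0.0945  0.097 ]
knob_mid 0.77 [436.3, 298.5] [ 0.4915 -0.1257  0.097 ]
spacer_1_mid 0.64 [176.4, 288.7] [0.4989 0.3988 0.055 ]
small_carton 0.93 [221.2, 202.6] [0.692  0.3203 0.    ]
small_carton 0.21 [436.3, 303.1] [ 0.4829 -0.1512  0.    ]
glue_bottle 0.65 [278.8, 172.1] [0.7638 0.1943 0.    ]
driver 0.67 [374.8, 142.6] [ 0.8358 -0.019   0.    ]
```

View pics/scene0.png

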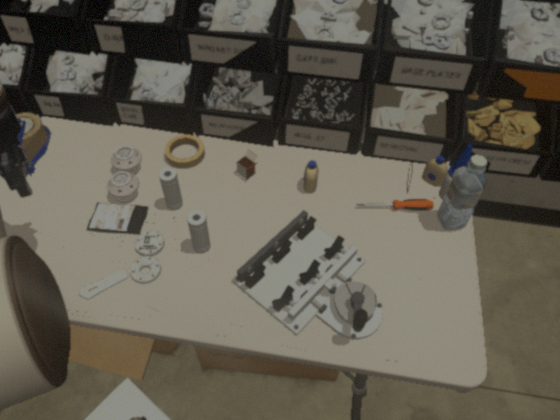

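View pics/top0.png

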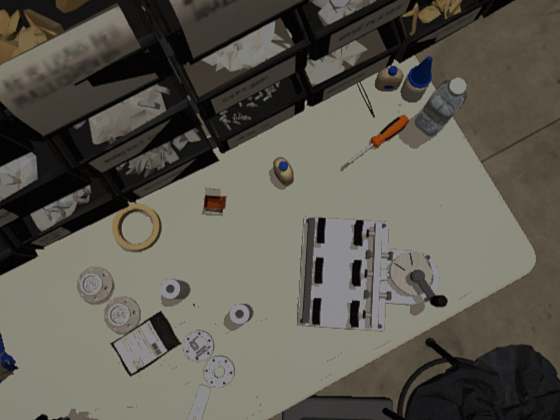

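The pictures show two standing spacers: scene (172,189) and (199,231), top (171,288) and (240,314). The jig is at top (345,272), with the crank knob at (438,300) and the arm pointing down-right. The bystanders sit well clear at the far side. Next I'll measure precisely from the depth data.

```bash
cat >> h.py <<'E'
def comps(p,zlo,zhi,box,res=.001,minn=8):
    c=cloud(p); m=(p['range_z']>0)&(c[...,2]>zlo)&(c[...,2]<zhi)&(c[...,0]>box[0])&(c[...,0]<box[1])&(c[...,1]>box[2])&(c[...,1]<box[3])
    n,l,s,_=cv2.connectedComponentsWithStats(m.astype(np.uint8),connectivity=8)
    return [(c[l==i],cv2.minAreaRect(c[l==i][:,:2].astype(np.float32)*1000)) for i in range(1,n) if s[i,4]>=minn]
E
python3 - <<'E'
from h import *
np.set_printoptions(precision=4,suppress=True)
for n in('top','scene'):
    p=bot.camera(n)
    print(n,'stuff at 42-54mm in jig')
    for c,r in comps(p,.042,.054,(.38,.72,-.2,.2),minn=25): print(len(c),c.mean(0),[np.round(x,1) for x in r])
    print('spacer tops')
    for c,r in comps(p,.104,.116,(.3,.65,.15,.55)): print(len(c),c.mean(0),(c.max(0)+c.min(0))/2,r[1])
    print('knob')
    for c,r in comps(p,.114,.126,(.4,.7,-.25,0)): print(len(c),c.mean(0),(c.max(0)+c.min(0))/2,r[1])
    print('plate')
    for c,r in comps(p,.006,.014,(.35,.75,-.25,.25),minn=200): print(len(c),c.mean(0),[np.round(x,1) for x in r])
E
```

```text
top stuff at 42-54mm in jig
711 [0.5451 0.1258 0.048 ] [array([545.8, 125.4]), array([ 14.8, 217.7]), np.float64(87.7)]
26 [0.6507 0.0994 0.0442] [array([650.3,  98.9]), array([12.8, 10.9]), np.float64(90.0)]
915 [ 0.5387 -0.0146  0.0474] [array([539.8, -16.6]), array([ 49.7, 214.3]), np.float64(87.6)]
26 [0.434  0.0293 0.0439] [array([434.7,  28.6]), array([10.2, 14.4]), np.float64(0.9)]
spacer tops
322 [0.4977 0.399  0.1104] [0.4981 0.399  0.1098] (37.4088020324707, 38.33367919921875)
326 [0.4522 0.2614 0.11  ] [0.4519 0.2609 0.1098] (38.72248840332031, 37.347755432128906)
knob
105 [ 0.4867 -0.1295  0.1188] [ 0.4868 -0.1303  0.1196] (19.202606201171875, 22.13436508178711)
plate
6326 [0.5373 0.0397 0.0101] [array([541.4,   5.1]), array([275.7, 237.1]), np.float64(87.7)]
scene stuff at 42-54mm in jig
623 [0.5368 0.1213 0.0479] [array([545.5, 121.9]), array([ 16.5, 222.6]), np.float64(87.8)]
869 [ 0.5331 -0.0188  0.0477] [array([539. , -20.3]), array([ 50.6, 218.1]), np.float64(87.2)]
26 [0.5166 0.0205 0.0434] [array([516. ,  21.1]), array([10.6, 15.1]), np.float64(15.6)]
spacer tops
212 [0.4945 0.3943 0.1102] [0.4962 0.3952 0.1101] (41.49718475341797, 38.93811798095703)
248 [0.4493 0.2561 0.1102] [0.4505 0.2574 0.1095] (38.118064880371094, 38.13705825805664)
knob
123 [ 0.4835 -0.1346  0.1195] [ 0.485  -0.1341  0.119 ] (20.654993057250977, 23.000802993774414)
plate
5042 [0.518  0.0149 0.0106] [array([525.7, -14.1]), array([281.8, 246.5]), np.float64(80.0)]
279 [ 0.6215 -0.0376  0.0107] [array([622.6, -37.2]), array([25.6, 66.9]), np.float64(86.9)]
```

Emit:
play_rows --targets '[{"linear": [5, -13, 0], "delta_rot": [0, 0, -0.23], "grip": 0}, {"linear": [10, -26, 0], "delta_rot": [0, 0, -0.46], "grip": 0}, {"linear": [12, -31.3, 0], "delta_rot": [0, 0, -0.69], "grip": 0}, {"linear": [12, -31.3, 0], "delta_rot": [0, 0, -0.69], "grip": 0}, {"linear": [12, -31.3, 0], "delta_rot": [0, 0, -0.69], "grip": 0}, {"linear": [23.9, -62.3, 0], "delta_rot": [0, 0, -1.144], "grip": 0}, {"linear": [23.9, -62.3, 0], "delta_rot": [0, 0, -1.144], "grip": 0}, {"linear": [23.9, -62.3, 0], "delta_rot": [0, 0, -1.144], "grip": 0}, {"linear": [23.9, -62.3, 0], "delta_rot": [0, 0, -1.144], "grip": 0}, {"linear": [23.9, -62.3, 0], "delta_rot": [0, 0, -1.144], "grip": 0}]' --force 60

```text
time: 2.3
ee_pos: [0.4264, 0.0225, 0.2316]
tcp_rot: [179.9, -0.0, 87.7]
wrist_force: [1.9, 0.6, 1.0]
opening: 0.0854
grasp_force: 0.0
```

Emit:
play_rows --targets '[{"linear": [5.9, -15.4, 0], "delta_rot": [0, 0, 0], "grip": 0}, {"linear": [5.9, -15.4, 0], "delta_rot": [0, 0, 0], "grip": 0}, {"linear": [5.9, -15.4, 0], "delta_rot": [0, 0, 0], "grip": 0}, {"linear": [5.9, -15.4, 0], "delta_rot": [0, 0, 0], "grip": 0}, {"linear": [5.9, -15.4, 0], "delta_rot": [0, 0, 0], "grip": 0}, {"linear": [5.9, -15.4, 0], "delta_rot": [0, 0, 0], "grip": 0}]'

```text
time: 2.9
ee_pos: [0.4848, -0.129, 0.2312]
tcp_rot: [-180.0, -0.0, 87.7]
wrist_force: [-0.3, -0.3, 1.2]
opening: 0.0854
grasp_force: 0.0
```

Run:
```python
from h import *
np.set_printoptions(precision=4,suppress=True)
o=bot.get_obs(); print(o['ee_pos'],o['tcp_rot'],o['q'])
p=bot.camera('wrist'); save(p,'w1'); print(p['fov_y'],p['cx'],p['cy'])
T=np.linalg.inv(p['world_to_cam']); print(T[:3])
def fish(p,px,z):
    d=np.array([px[0]-p['cx'],px[1]-p['cy']]); r=np.hypot(*d); th=r/f(p); u=d/r
    v=T[:3,:3]@np.array([np.sin(th)*u[0],-np.sin(th)*u[1],-np.cos(th)]); return T[:3,3]+v*(z-T[2,3])/v[2]
for t,z in(('knob_mid',.097),('crank_axis',.097),('end_stop',.048),('cradle_2',.05)):
    for r in bot.pinpoint(p,t)[:3]: print(t,r['conf'],r['pixel'],fish(p,r['pixel'],z))
```

```text
[ 0.4848 -0.129   0.2312] [-179.9675   -0.0239   87.7419] [-14.9048  -1.6098   3.3251  94.9719   0.0162  77.3533]
65.70646984690485 281.957606370069 213.8292353788267
[[ 0.9993  0.0362  0.0138  0.4886]
 [-0.0387  0.9517  0.3046 -0.0503]
 [-0.0022 -0.3049  0.9524  0.3744]]
knob_mid 0.92 [283.2, 206.8] [ 0.4859 -0.1325  0.097 ]
knob_mid 0.45 [328.8, 20.7] [0.5306 0.0303 0.097 ]
crank_axis 0.78 [339.0, 167.5] [ 0.5358 -0.0986  0.097 ]
cradle_2 0.92 [245.7, 0.0] [0.4566 0.0696 0.05  ]
cradle_2 0.79 [334.0, 6.3] [0.5438 0.06   0.05  ]
cradle_2 0.68 [414.6, 13.2] [0.6299 0.0592 0.05  ]
```

View pics/w1.png

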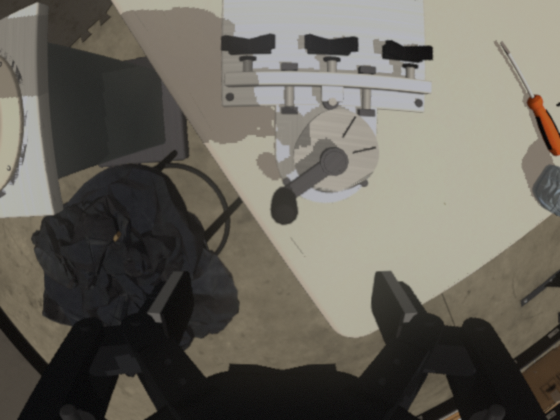

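The wrist view shows the knob at (284,207) and the cam with its two scribed lines. It confirms knob (0.486,-0.1325) and axis (0.5365,-0.099). I'll go down and pinch the knob.

Emit:
play_rows --targets '[{"linear": [0.1, -0.35, -5], "delta_rot": [0, 0, 0], "grip": 0}, {"linear": [0.1, -0.35, -9], "delta_rot": [0, 0, 0], "grip": 0}, {"linear": [0.1, -0.35, -12], "delta_rot": [0, 0, 0], "grip": 0}, {"linear": [0.1, -0.35, -14.6], "delta_rot": [0, 0, 0], "grip": 0}, {"linear": [0.1, -0.35, -14.6], "delta_rot": [0, 0, 0], "grip": 0}, {"linear": [0.1, -0.35, -14.6], "delta_rot": [0, 0, 0], "grip": 230}, {"linear": [0.1, -0.35, -14.6], "delta_rot": [0, 0, 0], "grip": 230}, {"linear": [0.1, -0.35, -14.6], "delta_rot": [0, 0, 0], "grip": 230}, {"linear": [0.1, -0.35, -14.6], "delta_rot": [0, 0, 0], "grip": 230}, {"linear": [0.1, -0.35, -14.6], "delta_rot": [0, 0, 0], "grip": 230}]' --force 50

```text
time: 4.15
ee_pos: [0.4864, -0.1331, 0.0865]
tcp_rot: [179.9, 0.0, 87.8]
wrist_force: [-2.0, -0.1, 4.6]
opening: 0.0224
grasp_force: 48.7
```

```bash
cat > arc.py <<'E'
# waypoints (cm) around crank axis C from pose P; python3 arc.py px py deg_total n
import sys,numpy as np
C=np.array([.5365,-.099]); P=np.array([float(sys.argv[1]),float(sys.argv[2])]); d=P-C
print('r',np.hypot(*d),'crank deg',(np.degrees(np.arctan2(d[1],d[0]))%360)+2.25-132)
n=int(sys.argv[4]); a0=np.arctan2(d[1],d[0])
for k in range(1,n+1):
    a=a0+np.radians(float(sys.argv[3]))*k/n; q=C+.06*np.array([np.cos(a),np.sin(a)])-P; print(k,np.round(q*100,2))
E
python3 - <<'E'
from h import *
o=bot.get_obs(); print(o)
E
python3 arc.py .4859 -.1325 -84 10
```

```text
{'time': 4.15, 'q': array([-1.52955065e+01, -1.68663011e+00, -1.27500137e+01,  7.88685985e+01,
       -9.49321706e-03,  7.69407015e+01]), 'qd': array([-0.12158509, -0.0511202 , -0.23519081, -0.01188664,  0.24277148,
        0.02735701]), 'joint_efforts': array([ 9.98097472e-03, -4.20563757e+01,  4.48472500e+01, -9.93904844e-01,
       -2.15726387e-02,  2.49627243e-03]), 'ee_pos': array([ 0.48635734, -0.13306027,  0.08649238]), 'tcp_rot': array([1.79935886e+02, 2.46169696e-02, 8.77637726e+01]), 'wrist_force': array([-2.04323913, -0.11823645,  4.55999462]), 'torque': array([ 0.05466334,  0.47417217, -0.03237608]), 'grasp_force': 48.674683570861816, 'opening': 0.022449041053939855}
r 0.060684512027369866 crank deg 83.7567635551213
1 [-0.37  0.8 ]
2 [-0.69  1.63]
3 [-0.88  2.48]
4 [-0.94  3.36]
5 [-0.87  4.24]
6 [-0.68  5.09]
7 [-0.36  5.91]
8 [0.07 6.68]
9 [0.61 7.37]
10 [1.24 7.98]
```

Emit:
play_rows --targets '[{"linear": [-0.37, 0.8, 0], "delta_rot": [0, 0, 0], "grip": 230}, {"linear": [-0.69, 1.63, 0], "delta_rot": [0, 0, 0], "grip": 230}, {"linear": [-0.88, 2.48, 0], "delta_rot": [0, 0, 0], "grip": 230}, {"linear": [-0.94, 3.36, 0], "delta_rot": [0, 0, 0], "grip": 230}, {"linear": [-0.87, 4.24, 0], "delta_rot": [0, 0, 0], "grip": 230}, {"linear": [-0.68, 5.09, 0], "delta_rot": [0, 0, 0], "grip": 230}, {"linear": [-0.36, 5.91, 0], "delta_rot": [0, 0, 0], "grip": 230}, {"linear": [0.07, 6.68, 0], "delta_rot": [0, 0, 0], "grip": 230}, {"linear": [0.61, 7.37, 0], "delta_rot": [0, 0, 0], "grip": 230}, {"linear": [1.2, 7.9, 0], "delta_rot": [0, 0, 0], "grip": 230}]'

```text
time: 5.15
ee_pos: [0.4974, -0.0535, 0.0864]
tcp_rot: [-179.9, -0.0, 87.8]
wrist_force: [-8.8, 1.2, 8.9]
opening: 0.0223
grasp_force: 49.1
```

Emit:
play_rows --targets '[{"linear": [0.1, 0.09, 0], "delta_rot": [0, 0, 0], "grip": 230}, {"linear": [0.1, 0.09, 0], "delta_rot": [0, 0, 0], "grip": 230}]'

```text
time: 5.35
ee_pos: [0.498, -0.053, 0.0864]
tcp_rot: [-179.9, 0.0, 87.8]
wrist_force: [-10.4, 0.1, 11.0]
opening: 0.0226
grasp_force: 49.6
```

Emit:
play_rows --targets '[{"linear": [-0.1, -0.1, 0], "delta_rot": [0, 0, 0], "grip": 0}, {"linear": [-0.1, -0.1, 0], "delta_rot": [0, 0, 0], "grip": 0}, {"linear": [-0.1, -0.1, 0], "delta_rot": [0, 0, 0], "grip": 0}, {"linear": [-0.1, -0.1, 4], "delta_rot": [0, 0, 0], "grip": 0}, {"linear": [-0.1, -0.1, 9], "delta_rot": [0, 0, 0], "grip": 0}, {"linear": [-0.1, -0.1, 14], "delta_rot": [0, 0, 0], "grip": 0}, {"linear": [-0.1, 3, 17], "delta_rot": [0, 0, 0], "grip": 0}, {"linear": [-0.1, 7, 19], "delta_rot": [0, 0, 0], "grip": 0}, {"linear": [-0.1, 7, 19], "delta_rot": [0, 0, 0], "grip": 0}]'

```text
time: 6.25
ee_pos: [0.499, 0.02, 0.2785]
tcp_rot: [179.7, -0.1, 87.9]
wrist_force: [0.0, -1.1, 0.0]
opening: 0.0852
grasp_force: 0.0
```

```bash
cat > look.py <<'E'
from h import *
np.set_printoptions(precision=4,suppress=True)
for n in('top','scene'):
    p=bot.camera(n); print(n)
    for c,r in comps(p,.104,.116,(.3,.65,.15,.55)): print('spacer',len(c),(c.max(0)+c.min(0))/2,r[1])
    for c,r in comps(p,.114,.126,(.4,.7,-.25,0)): print('knob',len(c),(c.max(0)+c.min(0))/2,r[1])
o=bot.get_obs(); print(o['time'],o['ee_pos'],o['tcp_rot'],o['q'],o['opening'])
E
python3 look.py
python3 - <<'E'
from h import *
save(bot.camera('wrist'),'w2')
E
```

```text
top
spacer 323 [0.4981 0.3993 0.1099] (38.024696350097656, 38.10978317260742)
spacer 323 [0.4519 0.2611 0.11  ] (38.688777923583984, 37.88426208496094)
scene
spacer 244 [0.4504 0.257  0.1095] (38.966373443603516, 37.6549072265625)
knob 104 [ 0.4952 -0.0542  0.1193] (21.611270904541016, 20.80719566345215)
6.35 [0.4984 0.0176 0.2755] [179.9529   0.0035  87.8702] [ 2.0286 -0.8841  9.0118 99.8491 -0.0069 94.1584] 0.08582940327890673
```

View pics/w2.png

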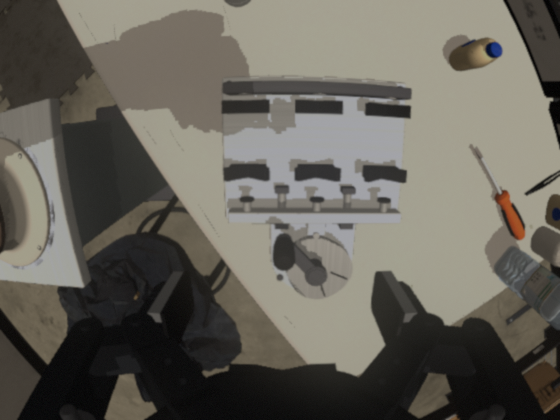

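The cam is fully open: the knob is at (283,252) and the bar is retracted. I'll go to the near spacer, tilting the hand 55°.

Emit:
play_rows --targets '[{"linear": [-1.5, 4, 0], "delta_rot": [0.14, -0.006, 0], "grip": 0}, {"linear": [-3, 8, 0], "delta_rot": [0.28, -0.011, 0], "grip": 0}, {"linear": [-4, 12, -1], "delta_rot": [0.42, -0.017, 0], "grip": 0}, {"linear": [-4.9, 15, -3], "delta_rot": [0.56, -0.022, 0], "grip": 0}, {"linear": [-4.9, 17, -5], "delta_rot": [0.7, -0.028, 0], "grip": 0}, {"linear": [-4.9, 17, -7], "delta_rot": [0.84, -0.033, 0], "grip": 0}, {"linear": [-4.9, 17, -9], "delta_rot": [0.96, -0.038, 0], "grip": 0}, {"linear": [-4.9, 17, -9], "delta_rot": [0.96, -0.038, 0], "grip": 0}, {"linear": [-4.9, 17, -9], "delta_rot": [0.96, -0.038, 0], "grip": 0}]'

```text
time: 7.3
ee_pos: [0.4492, 0.1859, 0.1846]
tcp_rot: [-179.8, -54.9, 87.5]
wrist_force: [-0.2, -0.1, -0.2]
opening: 0.0856
grasp_force: 0.0
```

```bash
cat > pick.py <<'E'
# python3 pick.py sx sy gz : shift (cm) so grasp point is at spacer, + rotation state
from look import *
import sys
s=np.array([float(x) for x in sys.argv[1:4]])
Rt=R.from_euler('xyz',o['tcp_rot'],degrees=True).as_matrix(); t=Rt[:,2]
tcp=s+.019*t
print('t',t,'closing',Rt[:,1],'tilt',np.degrees(np.arccos(-t[2])))
print('goal tcp',tcp,'shift cm',(tcp-o['ee_pos'])*100,'pre(-9cm)',(tcp-.09*t-o['ee_pos'])*100)
E
python3 pick.py .4512 .259 .060
```

```text
top
spacer 320 [0.4981 0.3997 0.1098] (37.47665023803711, 38.7221794128418)
spacer 327 [0.4519 0.261  0.1102] (38.70646667480469, 37.6426887512207)
knob 85 [ 0.4982 -0.0498  0.1191] (17.426389694213867, 21.869775772094727)
scene
spacer 210 [0.4958 0.3959 0.1097] (39.14830017089844, 39.50053787231445)
knob 104 [ 0.4952 -0.0542  0.1192] (21.834278106689453, 19.490581512451172)
7.4 [0.4499 0.1867 0.1868] [179.7111 -54.9125  87.9715] [ -6.0014  -7.9398 -20.9576  82.1181  54.7506  83.5165] 0.08566875825561507
t [ 0.034   0.8176 -0.5748] closing [ 0.9992 -0.0395  0.0029] tilt 54.913017221154846
goal tcp [0.4518 0.2745 0.0491] shift cm [  0.193    8.7806 -13.7761] pre(-9cm) [-0.113   1.4224 -8.6027]
```

Emit:
play_rows --targets '[{"linear": [-0.1, 1.0, -3], "delta_rot": [0, 0, 0], "grip": 0}, {"linear": [-0.1, 1.4, -6], "delta_rot": [0, 0, 0], "grip": 0}, {"linear": [-0.1, 1.4, -8.6], "delta_rot": [0, 0, 0], "grip": 0}, {"linear": [0, 3.9, -10.3], "delta_rot": [0, 0, 0], "grip": 0}, {"linear": [0.1, 6.4, -12.1], "delta_rot": [0, 0, 0], "grip": 0}, {"linear": [0.2, 8.8, -13.8], "delta_rot": [0, 0, 0], "grip": 0}, {"linear": [0.2, 8.8, -13.8], "delta_rot": [0, 0, 0], "grip": 0}, {"linear": [0.2, 8.8, -13.8], "delta_rot": [0, 0, 0], "grip": 200}, {"linear": [0.2, 8.8, -13.8], "delta_rot": [0, 0, 0], "grip": 200}, {"linear": [0.2, 8.8, -13.8], "delta_rot": [0, 0, 0], "grip": 200}]' --force 80

```text
time: 8.4
ee_pos: [0.4522, 0.2746, 0.0486]
tcp_rot: [179.8, -55.0, 87.9]
wrist_force: [0.6, -0.9, 0.7]
opening: 0.0439
grasp_force: 0.0
```

Emit:
play_rows --targets '[{"linear": [0, 0, 0], "delta_rot": [0, 0, 0], "grip": 200}, {"linear": [0, 0, 0], "delta_rot": [0, 0, 0], "grip": 200}]'

```text
time: 8.6
ee_pos: [0.4521, 0.2747, 0.0487]
tcp_rot: [179.8, -55.1, 87.9]
wrist_force: [-0.7, -1.4, 6.3]
opening: 0.0382
grasp_force: 80.0
```

```bash
python3 pick.py .4512 .259 .060
python3 - <<'E'
from h import *
save(bot.camera('wrist'),'w3')
E
```

```text
top
spacer 322 [0.4981 0.3992 0.1106] (37.44139862060547, 38.05488967895508)
spacer 564 [0.45   0.2016 0.1101] (52.21305465698242, 131.9361572265625)
spacer 327 [0.4518 0.262  0.1107] (38.69450378417969, 38.683326721191406)
knob 104 [ 0.4973 -0.0495  0.1189] (20.91818618774414, 20.737285614013672)
scene
spacer 211 [0.4961 0.3961 0.1089] (40.78483581542969, 39.6885986328125)
knob 103 [ 0.4963 -0.0543  0.1194] (22.94091033935547, 19.676645278930664)
8.7 [0.4521 0.2747 0.0486] [179.7794 -55.1138  87.8792] [  5.3045  -7.185  -36.6103  49.7049  54.381  103.1369] 0.03813017209947995
t [ 0.0342  0.8196 -0.5719] closing [ 0.9992 -0.0402  0.0022] tilt 55.11413066962077
goal tcp [0.4518 0.2746 0.0491] shift cm [-0.0272 -0.0081  0.0484] pre(-9cm) [-0.3351 -7.3844  5.1959]
```

View pics/w3.png

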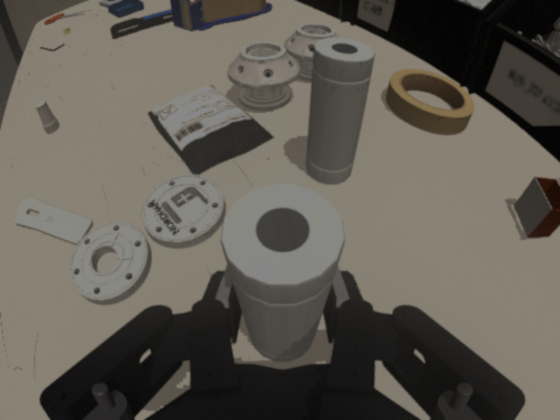

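The spacer is held: it's between the fingers at (283,280), upright. Now I'll lift and swing it over cradle 2.

Emit:
play_rows --targets '[{"linear": [0, 0, 3], "delta_rot": [0, 0, 0], "grip": 200}, {"linear": [0, 0, 7], "delta_rot": [0, 0, 0], "grip": 200}, {"linear": [0, 0, 12], "delta_rot": [0, 0, 0], "grip": 200}, {"linear": [1, -2, 17], "delta_rot": [-0.14, 0.0055, 0], "grip": 200}, {"linear": [2, -5, 19], "delta_rot": [-0.28, 0.011, 0], "grip": 200}, {"linear": [4, -9, 19], "delta_rot": [-0.42, 0.0166, 0], "grip": 200}, {"linear": [6, -13, 19], "delta_rot": [-0.56, 0.022, 0], "grip": 200}, {"linear": [7, -17, 19], "delta_rot": [-0.7, 0.0277, 0], "grip": 200}, {"linear": [8, -20, 19], "delta_rot": [-0.84, 0.033, 0], "grip": 200}, {"linear": [9.1, -22.6, 19], "delta_rot": [-0.98, 0.0387, 0], "grip": 200}]'

```text
time: 9.75
ee_pos: [0.5428, 0.0465, 0.2381]
tcp_rot: [180.0, 1.5, 87.7]
wrist_force: [-0.1, 0.2, -3.4]
opening: 0.0386
grasp_force: 80.7
```

Emit:
play_rows --targets '[{"linear": [0, 0, 0], "delta_rot": [-0.14, 0.0055, 0], "grip": 200}, {"linear": [0, 0, 0], "delta_rot": [-0.28, 0.011, 0], "grip": 200}, {"linear": [0, 0, 0], "delta_rot": [-0.42, 0.0166, 0], "grip": 200}, {"linear": [0, 0, 0], "delta_rot": [-0.56, 0.022, 0], "grip": 200}, {"linear": [0, 0, 0], "delta_rot": [-0.591, 0.0234, 0], "grip": 200}, {"linear": [0, 0, 0], "delta_rot": [-0.591, 0.0234, 0], "grip": 200}]'

```text
time: 10.35
ee_pos: [0.542, 0.0497, 0.2357]
tcp_rot: [-179.7, 35.0, 88.0]
wrist_force: [-0.8, -0.5, -2.2]
opening: 0.0382
grasp_force: 80.8
```

```bash
cat > st.py <<'E'
from h import *
np.set_printoptions(precision=4,suppress=True)
import sys
o=bot.get_obs(); Rt=R.from_euler('xyz',o['tcp_rot'],degrees=True).as_matrix()
print(o['time'],o['ee_pos'],'t',Rt[:,2],'closing',Rt[:,1],'grasp pt',o['ee_pos']-.019*Rt[:,2]); print(o['q'],o['opening'],o['grasp_force'],o['wrist_force'])
for n in('top','scene'):
    p=bot.camera(n); save(p,n+sys.argv[1])
    c,s=np.cos(np.radians(2.25)),np.sin(np.radians(2.25))
    for r in bot.trace(p,'spacer_1_mid')[:4]:
        q=cloud(p)[r['pixels']&(p['range_z']>0)]; q=q[q[:,2]>.015]
        print(n,r['conf'],np.round(r['box']),'median',np.median(q,0),'max z',np.percentile(q[:,2],97), 'jig y ext',np.percentile((q-[.5431,.0587,0])@[s,c,0],[2,98]),'jig x ext',np.percentile((q-[.5431,.0587,0])@[c,-s,0],[2,98]))
E
python3 st.py _p1
```

```text
10.35 [0.542  0.0497 0.2357] t [-0.0248 -0.5731 -0.8191] closing [ 0.9993 -0.038  -0.0037] grasp pt [0.5425 0.0606 0.2513]
[ 21.2024  15.1406  15.8531 106.4231 -31.6933 117.7987] 0.03824019262072911 80.80919623374939 [-0.7701 -0.4712 -2.1961]
top 0.8 [161. 281. 189. 297.] median [0.4974 0.3918 0.1092] max z 0.11397448894621298 jig y ext [0.3194 0.3555] jig x ext [-0.0763 -0.0402]
scene 0.78 [164. 171. 183. 209.] median [0.4882 0.3808 0.0646] max z 0.11136597788821351 jig y ext [0.3149 0.3389] jig x ext [-0.0797 -0.0474]
```

Run:
```python
import cv2
a=cv2.imread('pics/scene_p1.png')[130:350,150:430]; cv2.imwrite('pics/c1.png',cv2.resize(a,None,fx=2.7,fy=2.7,interpolation=cv2.INTER_CUBIC))
```

```text
(no output)
```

View pics/c1.png

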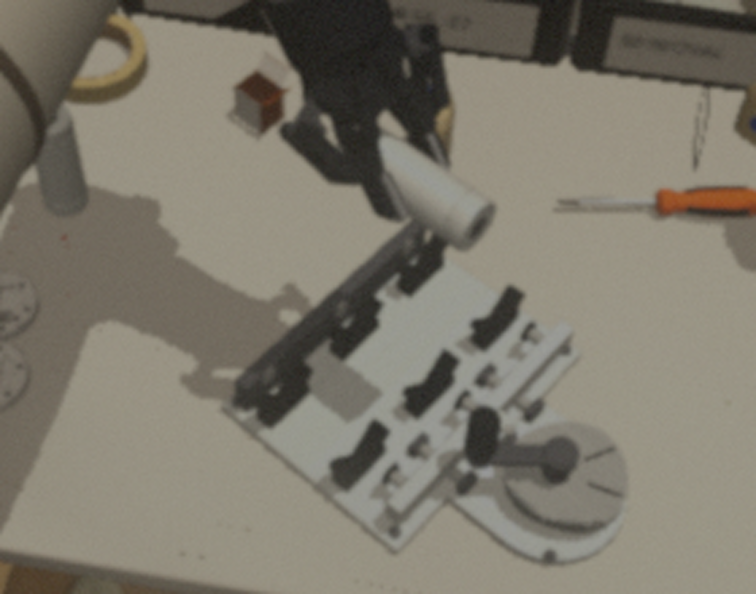

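The spacer is level and lies along the cradle direction. Now I'll lower it into cradle 2.

Emit:
play_rows --targets '[{"linear": [0.05, -0.1, -4], "delta_rot": [0, 0, 0], "grip": 200}, {"linear": [0.05, -0.15, -8.5], "delta_rot": [0, 0, 0], "grip": 200}, {"linear": [0.05, -0.15, -13], "delta_rot": [0, 0, 0], "grip": 200}, {"linear": [0.05, -0.15, -16], "delta_rot": [0, 0, 0], "grip": 200}, {"linear": [0.05, -0.15, -17.5], "delta_rot": [0, 0, 0], "grip": 200}, {"linear": [0.05, -0.15, -18.5], "delta_rot": [0, 0, 0], "grip": 200}, {"linear": [0.05, -0.15, -19.2], "delta_rot": [0, 0, 0], "grip": 200}, {"linear": [0.05, -0.15, -19.7], "delta_rot": [0, 0, 0], "grip": 200}, {"linear": [0.05, -0.15, -19.7], "delta_rot": [0, 0, 0], "grip": 200}]'

```text
time: 11.45
ee_pos: [0.5429, 0.0476, 0.0407]
tcp_rot: [180.0, 35.0, 87.7]
wrist_force: [0.5, 0.1, -2.3]
opening: 0.0379
grasp_force: 81.0
```

```bash
python3 st.py _p2
```

```text
11.45 [0.5429 0.0476 0.0407] t [-0.0221 -0.5733 -0.8191] closing [ 0.9992 -0.0391  0.0004] grasp pt [0.5434 0.0585 0.0562]
[ 21.0134  17.7238  -2.6697  85.0426 -31.8201 117.6843] 0.037902182505565554 81.01341962814331 [ 0.4981  0.103  -2.2806]
top 0.91 [160. 280. 193. 298.] median [0.4972 0.3919 0.109 ] max z 0.11355710380175232 jig y ext [0.3193 0.356 ] jig x ext [-0.0763 -0.0414]
scene 0.63 [233. 218. 385. 337.] median [ 0.5168 -0.0366  0.0391] max z 0.10615683487521721 jig y ext [-0.2033  0.0648] jig x ext [-0.1099  0.1014]
```

Emit:
play_rows --targets '[{"linear": [0, 0.05, -0.2], "delta_rot": [0, 0, 0], "grip": 200}, {"linear": [0, 0.05, -0.4], "delta_rot": [0, 0, 0], "grip": 200}, {"linear": [0, 0.05, -0.5], "delta_rot": [0, 0, 0], "grip": 200}, {"linear": [0, 0.05, -0.5], "delta_rot": [0, 0, 0], "grip": 200}]'

```text
time: 12.05
ee_pos: [0.5428, 0.0481, 0.0369]
tcp_rot: [179.9, 35.1, 87.8]
wrist_force: [-5.2, 2.6, 11.2]
opening: 0.038
grasp_force: 82.3
```

Emit:
play_rows --targets '[{"linear": [-0.05, 0, 0], "delta_rot": [0, 0, 0], "grip": 200}, {"linear": [-0.05, 0, 0], "delta_rot": [0, 0, 0], "grip": 70}, {"linear": [-0.05, 0, 0], "delta_rot": [0, 0, 0], "grip": 70}, {"linear": [-0.05, 0, 0], "delta_rot": [0, 0, 0], "grip": 70}, {"linear": [0, 0.9, 1.2], "delta_rot": [0, 0, 0], "grip": 70}, {"linear": [0.1, 2.3, 3.3], "delta_rot": [0, 0, 0], "grip": 70}, {"linear": [0.2, 4.6, 6.6], "delta_rot": [0, 0, 0], "grip": 70}, {"linear": [0.2, 6.9, 9.8], "delta_rot": [0, 0, 0], "grip": 70}, {"linear": [0.2, 8, 14], "delta_rot": [0.14, -0.0055, 0], "grip": 70}, {"linear": [0.2, 8, 18], "delta_rot": [0.28, -0.011, 0], "grip": 70}]'

```text
time: 13.05
ee_pos: [0.5447, 0.1306, 0.2154]
tcp_rot: [-179.9, 18.7, 88.1]
wrist_force: [1.8, -0.5, -0.1]
opening: 0.0622
grasp_force: 0.0
```

```bash
python3 st.py _p3;  python3 look.py | grep -v knob
python3 - <<'E'
import cv2
from h import *
a=cv2.imread('pics/top_p3.png')[190:340,150:460]; a=cv2.resize(a,None,fx=2,fy=2)
b=cv2.imread('pics/scene_p3.png')[170:330,150:460]; b=cv2.resize(b,None,fx=2,fy=2)
cv2.imwrite('pics/c3.png',cv2.resize(np.vstack([a,b]),None,fx=.95,fy=.95))
E
```

```text
13.05 [0.5447 0.1306 0.2154] t [-0.013  -0.3208 -0.947 ] closing [ 0.9994 -0.0347 -0.002 ] grasp pt [0.5449 0.1367 0.2334]
[ 22.0408  13.0581  15.5872 100.4909 -17.0084 115.2005] 0.062161486276625655 0.0 [ 1.7837 -0.4649 -0.0973]
top 0.79 [162. 278. 190. 299.] median [0.4973 0.3923 0.1092] max z 0.11384604617397266 jig y ext [0.3194 0.3558] jig x ext [-0.0763 -0.0405]
scene 0.67 [159. 169. 181. 208.] median [0.4885 0.3835 0.0793] max z 0.11261558062379637 jig y ext [0.315 0.347] jig x ext [-0.08   -0.0464]
top
spacer 321 [0.4981 0.3991 0.1101] (37.68528366088867, 37.71587371826172)
scene
spacer 187 [0.4959 0.395  0.1091] (40.182533264160156, 33.71360778808594)
13.35 [0.5443 0.1277 0.214 ] [-179.8815   19.0676   87.7914] [ 21.9232  13.0347  15.3403 100.4613 -17.2948 115.3941] 0.06192197422488484
```

View pics/c3.png

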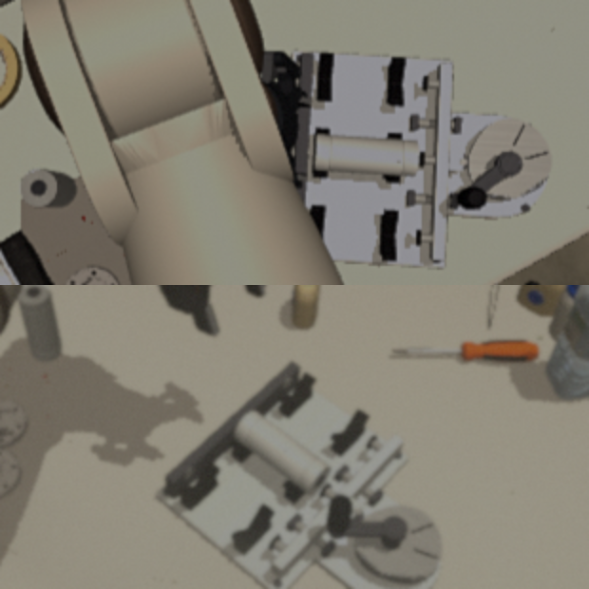

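Spacer one rests correctly in cradle 2. Next I'll fetch the second spacer at about (0.497,0.3975).

Emit:
play_rows --targets '[{"linear": [-1, 2, 2], "delta_rot": [0.14, -0.0055, 0], "grip": 0}, {"linear": [-2, 4, 3], "delta_rot": [0.28, -0.011, 0], "grip": 0}, {"linear": [-3, 6, 3], "delta_rot": [0.42, -0.0165, 0], "grip": 0}, {"linear": [-4, 8, 3], "delta_rot": [0.56, -0.022, 0], "grip": 0}, {"linear": [-5, 10, 2], "delta_rot": [0.7, -0.0275, 0], "grip": 0}, {"linear": [-5, 12, 1], "delta_rot": [0.84, -0.033, 0], "grip": 0}, {"linear": [-5, 14, 0], "delta_rot": [0.98, -0.0385, 0], "grip": 0}, {"linear": [-5, 16, -1], "delta_rot": [1.12, -0.044, 0], "grip": 0}, {"linear": [-5, 17, -2], "delta_rot": [1.26, -0.05, 0], "grip": 0}, {"linear": [-5, 17, -3], "delta_rot": [1.293, -0.051, 0], "grip": 0}]'

```text
time: 14.35
ee_pos: [0.4924, 0.298, 0.1802]
tcp_rot: [-179.3, -55.3, 87.1]
wrist_force: [-0.2, -0.3, -0.4]
opening: 0.0852
grasp_force: 0.0
```

Emit:
play_rows --targets '[{"linear": [0, 0, 0], "delta_rot": [0, 0, 0], "grip": 0}, {"linear": [0, 0, 0], "delta_rot": [0, 0, 0], "grip": 0}]'

```text
time: 14.55
ee_pos: [0.4943, 0.2981, 0.1842]
tcp_rot: [-179.8, -55.1, 87.6]
wrist_force: [0.4, 0.5, 1.3]
opening: 0.0854
grasp_force: 0.0
```

```bash
python3 pick.py .4971 .3975 .060
```

```text
top
spacer 320 [0.4981 0.3997 0.1096] (37.28302764892578, 38.69310760498047)
scene
knob 105 [ 0.4952 -0.0542  0.119 ] (21.49435043334961, 20.19065284729004)
14.65 [0.4949 0.2984 0.186 ] [179.8874 -55.1088  87.888 ] [  7.5964  -7.8029 -21.4183  62.6077  53.9165 106.7993] 0.08472272721113067
t [ 0.0322  0.8196 -0.572 ] closing [ 0.9993 -0.0385  0.0011] tilt 55.108872796425004
goal tcp [0.4977 0.4131 0.0491] shift cm [  0.279   11.4702 -13.6863] pre(-9cm) [-0.0107  4.0938 -8.5381]
```

Emit:
play_rows --targets '[{"linear": [0, 2, -4], "delta_rot": [0, 0, 0], "grip": 0}, {"linear": [0, 4, -8], "delta_rot": [0, 0, 0], "grip": 0}, {"linear": [0.1, 6.5, -10.2], "delta_rot": [0, 0, 0], "grip": 0}, {"linear": [0.2, 9, -11.9], "delta_rot": [0, 0, 0], "grip": 0}, {"linear": [0.3, 11.5, -13.6], "delta_rot": [0, 0, 0], "grip": 0}, {"linear": [0.3, 11.5, -13.6], "delta_rot": [0, 0, 0], "grip": 0}, {"linear": [0.3, 11.5, -13.6], "delta_rot": [0, 0, 0], "grip": 200}, {"linear": [0.3, 11.5, -13.6], "delta_rot": [0, 0, 0], "grip": 200}, {"linear": [0.3, 11.5, -13.6], "delta_rot": [0, 0, 0], "grip": 200}, {"linear": [0.3, 11.5, -13.6], "delta_rot": [0, 0, 0], "grip": 200}]'

```text
time: 15.65
ee_pos: [0.4984, 0.4127, 0.0507]
tcp_rot: [179.8, -55.2, 87.9]
wrist_force: [-2.9, -3.2, 5.7]
opening: 0.0378
grasp_force: 79.2
```

Emit:
play_rows --targets '[{"linear": [0, 0, 0], "delta_rot": [0, 0, 0], "grip": 200}, {"linear": [0, 0, 0], "delta_rot": [0, 0, 0], "grip": 200}]'

```text
time: 15.85
ee_pos: [0.4983, 0.4128, 0.0507]
tcp_rot: [179.8, -55.2, 87.9]
wrist_force: [-2.6, -3.6, 6.5]
opening: 0.0382
grasp_force: 79.1
```

```bash
python3 pick.py .4971 .3975 .060|tail -5
```

```text
scene
knob 105 [ 0.4955 -0.0546  0.1188] (22.308584213256836, 19.321739196777344)
15.95 [0.4984 0.4128 0.0508] [179.8023 -55.2392  87.8908] [ 20.094   -1.4016 -32.901   29.6849  49.4037 125.7856] 0.037671873780405526
t [ 0.0337  0.8209 -0.5701] closing [ 0.9992 -0.0396  0.002 ] tilt 55.2394318622516
goal tcp [0.4977 0.4131 0.0492] shift cm [-0.0668  0.0334 -0.1596] pre(-9cm) [-0.37   -7.3543  4.9718]
```

Emit:
play_rows --targets '[{"linear": [0, 0, 3], "delta_rot": [0, 0, 0], "grip": 200}, {"linear": [0, 0, 7], "delta_rot": [0, 0, 0], "grip": 200}, {"linear": [0, 0, 12], "delta_rot": [0, 0, 0], "grip": 200}, {"linear": [-0.5, -3, 16], "delta_rot": [-0.14, 0.0055, 0], "grip": 200}, {"linear": [-1, -6, 19], "delta_rot": [-0.28, 0.011, 0], "grip": 200}, {"linear": [-1.5, -10, 19], "delta_rot": [-0.42, 0.0166, 0], "grip": 200}, {"linear": [-2, -14, 19], "delta_rot": [-0.56, 0.022, 0], "grip": 200}, {"linear": [-2.5, -18, 19], "delta_rot": [-0.7, 0.0277, 0], "grip": 200}, {"linear": [-3, -22, 19], "delta_rot": [-0.84, 0.033, 0], "grip": 200}, {"linear": [-3.5, -26, 19], "delta_rot": [-0.98, 0.0387, 0], "grip": 200}]'

```text
time: 16.95
ee_pos: [0.4626, 0.1509, 0.2403]
tcp_rot: [180.0, 1.4, 87.8]
wrist_force: [-0.2, -0.7, -3.2]
opening: 0.0379
grasp_force: 80.6
```

Emit:
play_rows --targets '[{"linear": [-0.2, -3, 0], "delta_rot": [-0.14, 0.0055, 0], "grip": 200}, {"linear": [-0.4, -6, 0], "delta_rot": [-0.28, 0.011, 0], "grip": 200}, {"linear": [-0.6, -9, 0], "delta_rot": [-0.42, 0.0166, 0], "grip": 200}, {"linear": [-0.6, -9.9, 0], "delta_rot": [-0.56, 0.022, 0], "grip": 200}, {"linear": [-0.6, -9.9, 0], "delta_rot": [-0.591, 0.0234, 0], "grip": 200}, {"linear": [-0.6, -9.9, 0], "delta_rot": [-0.591, 0.0234, 0], "grip": 200}, {"linear": [-0.6, -9.9, 0], "delta_rot": [-0.591, 0.0234, 0], "grip": 200}]'

```text
time: 17.65
ee_pos: [0.4567, 0.0543, 0.2394]
tcp_rot: [-180.0, 34.7, 87.8]
wrist_force: [-0.1, 0.6, -2.1]
opening: 0.0382
grasp_force: 80.6
```

```bash
python3 st.py _q1;python3 - <<'E'
from h import *
a=cv2.imread('pics/top_q1.png')[190:340,150:460]; a=cv2.resize(a,None,fx=2,fy=2)
b=cv2.imread('pics/scene_q1.png')[170:330,150:460]; b=cv2.resize(b,None,fx=2,fy=2)
cv2.imwrite('pics/cq1.png',cv2.resize(np.vstack([a,b]),None,fx=.95,fy=.95))
E
```

```text
17.65 [0.4567 0.0543 0.2394] t [-0.0226 -0.5694 -0.8218] closing [ 0.9992 -0.0392 -0.0004] grasp pt [0.4571 0.0652 0.255 ]
[ 25.0654   4.9244   4.5323 107.2737 -30.4081 122.1417] 0.03816887091679501 80.64704775810242 [-0.0935  0.6482 -2.0801]
top 0.82 [334. 304. 386. 329.] median [0.4567 0.0444 0.27  ] max z 0.27434069752168755 jig y ext [-0.0555  0.0216] jig x ext [-0.1044 -0.0677]
scene 0.65 [256. 201. 305. 252.] median [0.4504 0.0351 0.2702] max z 0.27518983215976756 jig y ext [-0.0607  0.0359] jig x ext [-0.1069 -0.0695]
scene 0.16 [236. 211. 384. 340.] median [ 0.5211 -0.0329  0.0393] max z 0.10204875938724696 jig y ext [-0.2027  0.0666] jig x ext [-0.1097  0.1015]
```

View pics/cq1.png

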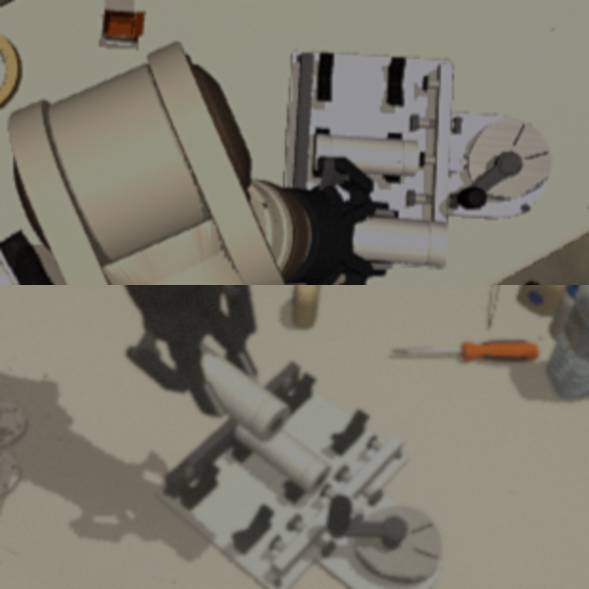

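The second spacer is level and above cradle 1. Lowering it now.

Emit:
play_rows --targets '[{"linear": [0.05, -0.05, -4], "delta_rot": [0, 0, 0], "grip": 200}, {"linear": [0.05, -0.05, -8.5], "delta_rot": [0, 0, 0], "grip": 200}, {"linear": [0.05, -0.05, -13], "delta_rot": [0, 0, 0], "grip": 200}, {"linear": [0.05, -0.05, -16], "delta_rot": [0, 0, 0], "grip": 200}, {"linear": [0.05, -0.05, -18], "delta_rot": [0, 0, 0], "grip": 200}, {"linear": [0.05, -0.05, -19], "delta_rot": [0, 0, 0], "grip": 200}, {"linear": [0.05, -0.05, -19.6], "delta_rot": [0, 0, 0], "grip": 200}, {"linear": [0.05, -0.05, -19.9], "delta_rot": [0, 0, 0], "grip": 200}, {"linear": [0.05, -0.05, -19.9], "delta_rot": [0, 0, 0], "grip": 200}]'

```text
time: 18.75
ee_pos: [0.4575, 0.0536, 0.0409]
tcp_rot: [180.0, 34.9, 87.7]
wrist_force: [0.7, -0.1, -2.3]
opening: 0.0385
grasp_force: 80.8
```

Emit:
play_rows --targets '[{"linear": [0, 0, -0.2], "delta_rot": [0, 0, 0], "grip": 200}, {"linear": [0, 0, -0.4], "delta_rot": [0, 0, 0], "grip": 200}, {"linear": [0, 0, -0.45], "delta_rot": [0, 0, 0], "grip": 200}, {"linear": [0, 0, -0.45], "delta_rot": [0, 0, 0], "grip": 200}]'

```text
time: 19.15
ee_pos: [0.4576, 0.0536, 0.0371]
tcp_rot: [179.9, 34.9, 87.8]
wrist_force: [-3.2, 0.2, 6.0]
opening: 0.038
grasp_force: 81.8
```

Emit:
play_rows --targets '[{"linear": [-0.05, 0, 0], "delta_rot": [0, 0, 0], "grip": 200}, {"linear": [-0.05, 0, 0], "delta_rot": [0, 0, 0], "grip": 70}, {"linear": [-0.05, 0, 0], "delta_rot": [0, 0, 0], "grip": 70}, {"linear": [-0.05, 0, 0], "delta_rot": [0, 0, 0], "grip": 70}, {"linear": [0, 0.9, 1.2], "delta_rot": [0, 0, 0], "grip": 70}, {"linear": [0.1, 2.3, 3.3], "delta_rot": [0, 0, 0], "grip": 70}, {"linear": [0.2, 4.6, 6.6], "delta_rot": [0, 0, 0], "grip": 70}, {"linear": [0.2, 6.9, 9.8], "delta_rot": [0, 0, 0], "grip": 70}, {"linear": [0.2, 8, 14], "delta_rot": [0.14, -0.0055, 0], "grip": 70}, {"linear": [0.2, 8, 18], "delta_rot": [0.28, -0.011, 0], "grip": 70}]'

```text
time: 20.15
ee_pos: [0.4592, 0.1358, 0.216]
tcp_rot: [-179.9, 18.6, 88.1]
wrist_force: [1.1, 0.6, -0.1]
opening: 0.0618
grasp_force: 0.0
```

```bash
python3 st.py _q2;python3 - <<'E'
from h import *
p=bot.camera('scene'); 
for c,r in comps(p,.114,.126,(.4,.7,-.25,0)): print('knob',len(c),(c.max(0)+c.min(0))/2,r[1])
a=cv2.imread('pics/top_q2.png')[190:340,150:460]; a=cv2.resize(a,None,fx=2,fy=2)
b=cv2.imread('pics/scene_q2.png')[170:330,150:460]; b=cv2.resize(b,None,fx=2,fy=2)
cv2.imwrite('pics/cq2.png',cv2.resize(np.vstack([a,b]),None,fx=.95,fy=.95))
E
```

```text
20.15 [0.4592 0.1358 0.216 ] t [-0.0133 -0.3193 -0.9476] closing [ 0.9994 -0.0347 -0.0023] grasp pt [0.4595 0.1419 0.2341]
[ 26.0971   2.8259   4.2502 100.5588 -16.3148 119.3774] 0.06183849501357422 0.0 [ 1.094   0.634  -0.0569]
top 0.7 [312. 302. 369. 326.] median [0.4578 0.0612 0.0667] max z 0.07223964242959949 jig y ext [-0.053   0.0521] jig x ext [-0.1043 -0.0663]
scene 0.35 [234. 212. 384. 342.] median [ 0.5296 -0.0347  0.0401] max z 0.10308376452795465 jig y ext [-0.203   0.0676] jig x ext [-0.1097  0.1024]
knob 108 [ 0.49521024 -0.05453171  0.11933417] (20.9626522064209, 21.15859603881836)
```

View pics/cq2.png

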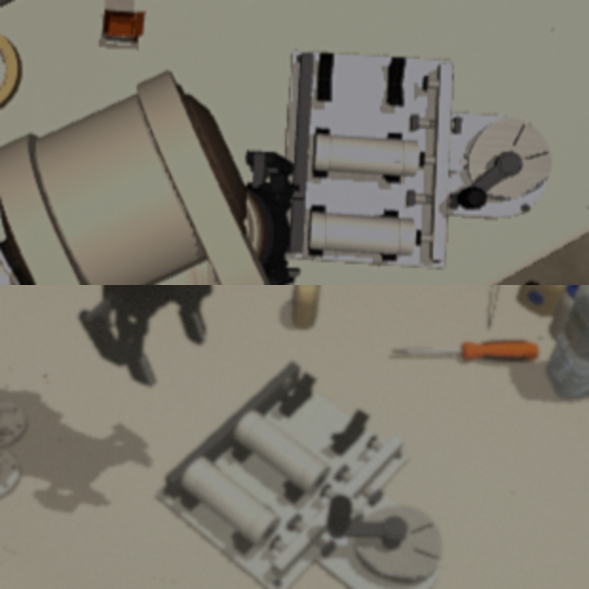

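Both spacers lie in cradles 1 and 2, with the clamp still open. Going back to the knob.

Emit:
play_rows --targets '[{"linear": [1, -4, 2], "delta_rot": [0.14, -0.0055, 0], "grip": 0}, {"linear": [2, -8, 2], "delta_rot": [0.28, -0.011, 0], "grip": 0}, {"linear": [3, -12, 2], "delta_rot": [0.326, -0.0128, 0], "grip": 0}, {"linear": [3.8, -16, 2], "delta_rot": [0.326, -0.0128, 0], "grip": 0}, {"linear": [3.8, -18.9, 2], "delta_rot": [0.326, -0.0128, 0], "grip": 0}, {"linear": [3.8, -18.9, 2], "delta_rot": [0.326, -0.0128, 0], "grip": 0}, {"linear": [3.8, -18.9, 2], "delta_rot": [0.326, -0.0128, 0], "grip": 0}]'

```text
time: 21.1
ee_pos: [0.4967, -0.0557, 0.2339]
tcp_rot: [-179.8, 0.2, 87.7]
wrist_force: [0.4, 0.2, -0.7]
opening: 0.0854
grasp_force: 0.0
```

```bash
python3 look.py|tail -1
```

```text
21.2 [ 0.4969 -0.0546  0.2346] [-179.8558    0.1662   87.826 ] [-6.1706 -1.6839  3.6328 95.4489 -0.1758 86.0038] 0.08557959575531397
```

Emit:
play_rows --targets '[{"linear": [0.05, 0.1, -5], "delta_rot": [0, 0, 0], "grip": 0}, {"linear": [0.05, 0.1, -9], "delta_rot": [0, 0, 0], "grip": 0}, {"linear": [0.05, 0.1, -12], "delta_rot": [0, 0, 0], "grip": 0}, {"linear": [0.05, 0.1, -14.8], "delta_rot": [0, 0, 0], "grip": 0}, {"linear": [0.05, 0.1, -14.8], "delta_rot": [0, 0, 0], "grip": 0}, {"linear": [0.05, 0.1, -14.8], "delta_rot": [0, 0, 0], "grip": 230}, {"linear": [0.05, 0.1, -14.8], "delta_rot": [0, 0, 0], "grip": 230}, {"linear": [0.05, 0.1, -14.8], "delta_rot": [0, 0, 0], "grip": 230}, {"linear": [0.05, 0.1, -14.8], "delta_rot": [0, 0, 0], "grip": 230}, {"linear": [0.05, 0.1, -14.8], "delta_rot": [0, 0, 0], "grip": 230}]' --force 80

```text
time: 22.2
ee_pos: [0.4977, -0.0545, 0.0891]
tcp_rot: [180.0, 0.2, 87.8]
wrist_force: [-3.5, 1.3, 6.3]
opening: 0.022
grasp_force: 78.0
```

```bash
python3 - <<'E'
from h import *
o=bot.get_obs(); print(o['ee_pos'],o['wrist_force'],o['opening'],o['grasp_force'])
E
python3 arc.py .4965 -.0542 137.5 18
```

```text
[ 0.49767451 -0.05453856  0.08914652] [-3.51534069  1.31940076  6.29540942] 0.022048939696238303 77.9905092716217
r 0.06005863801319506 crank deg 2.010299703897857
1 [-0.56 -0.58]
2 [-1.03 -1.22]
3 [-1.42 -1.91]
4 [-1.72 -2.66]
5 [-1.91 -3.43]
6 [-1.99 -4.23]
7 [-1.97 -5.03]
8 [-1.85 -5.82]
9 [-1.62 -6.58]
10 [-1.29 -7.31]
11 [-0.87 -7.99]
12 [-0.36 -8.6 ]
13 [ 0.23 -9.15]
14 [ 0.88 -9.61]
15 [ 1.59 -9.98]
16 [  2.34 -10.25]
17 [  3.13 -10.42]
18 [  3.92 -10.48]
```

Emit:
play_rows --targets '[{"linear": [-0.68, -0.55, 0], "delta_rot": [0, 0, 0], "grip": 230}, {"linear": [-1.15, -1.19, 0], "delta_rot": [0, 0, 0], "grip": 230}, {"linear": [-1.54, -1.88, 0], "delta_rot": [0, 0, 0], "grip": 230}, {"linear": [-1.84, -2.63, 0], "delta_rot": [0, 0, 0], "grip": 230}, {"linear": [-2.03, -3.4, 0], "delta_rot": [0, 0, 0], "grip": 230}, {"linear": [-2.11, -4.2, 0], "delta_rot": [0, 0, 0], "grip": 230}, {"linear": [-2.09, -5.0, 0], "delta_rot": [0, 0, 0], "grip": 230}, {"linear": [-1.97, -5.79, 0], "delta_rot": [0, 0, 0], "grip": 230}, {"linear": [-1.74, -6.55, 0], "delta_rot": [0, 0, 0], "grip": 230}, {"linear": [-1.41, -7.28, 0], "delta_rot": [0, 0, 0], "grip": 230}]'

```text
time: 23.2
ee_pos: [0.4818, -0.1262, 0.0891]
tcp_rot: [-179.8, 0.0, 87.8]
wrist_force: [-15.3, 9.2, 15.0]
opening: 0.0218
grasp_force: 79.8
```

Emit:
play_rows --targets '[{"linear": [0.42, -0.68, 0], "delta_rot": [0, 0, 0], "grip": 230}, {"linear": [0.93, -1.29, 0], "delta_rot": [0, 0, 0], "grip": 230}, {"linear": [1.52, -1.84, 0], "delta_rot": [0, 0, 0], "grip": 230}, {"linear": [2.17, -2.3, 0], "delta_rot": [0, 0, 0], "grip": 230}, {"linear": [2.88, -2.67, 0], "delta_rot": [0, 0, 0], "grip": 230}, {"linear": [3.63, -2.94, 0], "delta_rot": [0, 0, 0], "grip": 230}, {"linear": [4.42, -3.11, 0], "delta_rot": [0, 0, 0], "grip": 230}, {"linear": [5.0, -3.16, 0], "delta_rot": [0, 0, 0], "grip": 230}, {"linear": [5.0, -3.16, 0], "delta_rot": [0, 0, 0], "grip": 230}, {"linear": [5.0, -3.16, 0], "delta_rot": [0, 0, 0], "grip": 230}]'

```text
time: 24.2
ee_pos: [0.5344, -0.1606, 0.0892]
tcp_rot: [179.9, 0.4, 87.7]
wrist_force: [2.0, -6.6, 3.5]
opening: 0.0219
grasp_force: 78.7
```

Emit:
play_rows --targets '[{"linear": [0, 0, 0], "delta_rot": [0, 0, 0], "grip": 0}, {"linear": [0, 0, 0], "delta_rot": [0, 0, 0], "grip": 0}, {"linear": [0, 0, 0], "delta_rot": [0, 0, 0], "grip": 0}, {"linear": [0, 0, 4], "delta_rot": [0, 0, 0], "grip": 0}, {"linear": [0, 0, 9], "delta_rot": [0, 0, 0], "grip": 0}, {"linear": [0, 0, 14], "delta_rot": [0, 0, 0], "grip": 0}, {"linear": [-4, 0, 18], "delta_rot": [0, 0, 0], "grip": 0}, {"linear": [-4, 0, 18], "delta_rot": [0, 0, 0], "grip": 0}, {"linear": [-4, 0, 18], "delta_rot": [0, 0, 0], "grip": 0}]'

```text
time: 25.1
ee_pos: [0.4935, -0.159, 0.2693]
tcp_rot: [179.8, 0.2, 87.8]
wrist_force: [0.9, -0.2, -0.2]
opening: 0.0855
grasp_force: 0.0
```

```bash
python3 st.py _e
python3 - <<'E'
from h import *
p=bot.camera('wrist'); save(p,'we')
for r in bot.pinpoint(bot.camera('top'),'knob_mid')[:2]: print(r)
w=cv2.imread('pics/we.png'); a=cv2.imread('pics/top_e.png')[190:340,270:470]
cv2.imwrite('pics/ce.png',np.hstack([cv2.resize(w,(480,360)),cv2.resize(a,(300,225),interpolation=cv2.INTER_CUBIC) if 0 else cv2.copyMakeBorder(cv2.resize(a,(320,240)),0,120,0,0,cv2.BORDER_CONSTANT)]))
E
```

```text
25.1 [ 0.4935 -0.159   0.2693] t [ 0.0025 -0.0038 -1.    ] closing [ 0.9992 -0.0392  0.0027] grasp pt [ 0.4935 -0.159   0.2883]
[-17.7706   1.4481  10.6486  98.9963  -0.1638  74.4734] 0.08550195982702301 0.0 [ 0.9377 -0.2384 -0.1822]
top 0.87 [310. 302. 364. 324.] median [0.4586 0.0672 0.0669] max z 0.07236547917659146 jig y ext [-0.0473  0.0584] jig x ext [-0.1037 -0.0663]
scene 0.66 [249. 269. 294. 302.] median [0.449  0.0479 0.0664] max z 0.07227266046504899 jig y ext [-0.0535  0.0347] jig x ext [-0.1061 -0.0697]
{'pixel': [451.3, 274.7], 'conf': 0.62}
```

View pics/ce.png

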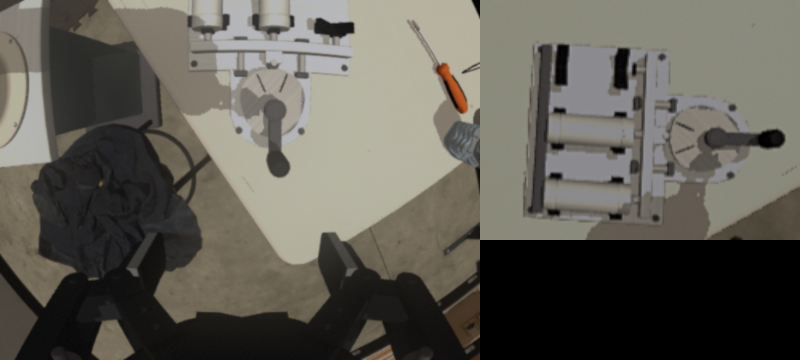

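The two scribed lines, at (258,86) and (287,86), stand either side of the roller. The bar is advanced and both spacers are held against the stop. Handing in.

```bash
python3 -c "
from workcell import bot
print(bot.job_done())"
```

```text
the job is handed in; nothing more can be done
None
```

The job is handed in, with no verdict returned: both spacers present lie on their sides in cradles 1 and 2, clamped against the end stop. The cam is in its high dwell at about 2.4 rad, its two lines either side of the roller, and I moved none of the carton, glue bottle or screwdriver.

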